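# Load a sample jar on the jar roller and close its cover

## Robot

A 6-joint arm with a two-finger parallel gripper is mounted at the origin on a cart in front of the work surface, level with it; the furniture and walls round the work are solid. World frame = base frame: x ahead of the robot, y to its left, z up, the work surface at z = 0. Lengths are in m, angles in rad, forces in N, time in s.
With the tool pointing down it reaches from about 0.275 to 0.825 m from the base axis. Payload 4.9 kg.
Tool frame: the origin (TCP) lies midway between the tips of the shut fingers; the grasp point (between the pads) lies 19 mm behind it (bot.grip_depth is the distance from the TCP to the grasp point, in m); z points along the fingers, y is the line along which they close (so a half turn about z gives the same grasp; the last joint's range is limited). The gripper opens to 85 mm and grips with 20 to 120 N. Pads are 22 mm wide; open, the fingers measure 114 mm over their backs; the gripper's body (76 mm by 85 mm) begins 54 mm behind the grasp point. The pads swing forward as they close: fully open they stand 13 mm farther back than shut.
Start: joints at [-1.288, 0.326, -0.193, 1.052, 0, 1.437], TCP at [0.223, -0.503, 0.231] pointing down, gripper open.
Joint ranges: [-2.65, 2.65], [-0.97, 1.79], [-1.3, 1.35], [-1.93, 2.1], [-1.47, 1.37], [-3.14, 3.14]. Speed limits (rad/s): [2.57, 2.57, 3.14, 3.14, 3.14, 3.14].

## Interface

Orientations are given as a unit quaternion [w, x, y, z].
In Python, from cell import bot gives the robot as it stands. Calls block until the motion is done:
- bot.move_pose(position, orientation): joint-space move of the TCP to a pose.
- bot.move_linear(position, speed=0.15, rotation=None, until_force=None): straight line of the TCP; rotation=None keeps the orientation; speed is the mean speed in m/s. With until_force (N) it stops when the force on the tool has changed by that much, and returns True; else False.
- bot.goto_joints(angles): joint-space move.
- bot.set_gripper(opening, grasp_force=None): opening from 0.0 (shut) to 1.0 (fully open); grasp_force is the grip in N (None keeps the last); returns when the fingers have stopped.
- bot.wait(seconds).
- bot.solve_ik(position, orientation): joint angles nearest the present ones, or None.
- bot.camera(name): name is "scene" or "side" or "wrist"; returns the picture (400x640x3 uint8, red, green, blue); there is no depth.
- bot.calibration(name): a dict with "mtx" (3x3 intrinsics, pixels), "extrinsics" (4x4, takes a point from world to camera coordinates); the wrist camera has in their place "hand_eye" (4x4, takes a point from camera to tool coordinates, whose origin is the TCP and whose axes are the flange's). Camera axes: x right, y down, z forward; pixel columns grow to the right and rows downward; lengths in m; the calibration is good to about 2 mm. The wrist camera is an equidistant fisheye: a pixel r from the principal point sees the ray r / f radians off the axis. A picture is of the moment at which its call begins: read the wrist's pose just before it. calibration takes no time and is no camera call.
A pose or a line that the arm cannot do raises bot.PlanningError and nothing moves.
- bot.close_job(): hands the job in; it is judged then, once.
Trained networks look in the newest picture that a camera, given by its name, has taken for a name from the list of things; names that differ only in an ending like _2 or _b are one class to them, and where a whole thing is asked for, a point or a joint stands for the part that bears it (a point fixed in the world has none). Each returns a list of dicts, best first, with "confidence" (0 to 1); they miss things now and then, are a little off and sometimes report something else, mostly with a low value. They report only what shows in the picture. A call takes as long as a camera call. They do not tell look-alikes from the thing itself.
- bot.search_frame(camera, thing): "bbox" ([left, top, width, height] in pixels, round what is visible of it).
Readings, each from a call of its own:
- bot.read_clock(): time.
- bot.read_joint_positions(): joint angles.
- bot.read_joint_vel(): joint speeds.
- bot.read_joint_efforts(): joint torques, N m.
- bot.read_position(): TCP position.
- bot.read_tool_rot(): TCP orientation.
- bot.read_ft_force(): force on the tool from outside, world axes, zero at the start.
- bot.read_moment(): the same for the moment, N m.
- bot.read_gripper_width(): opening from 0.0 (shut) to 1.0 (fully open).
- bot.read_finger_force(): force on a finger pad.
Only numpy, scipy, OpenCV 4.12 (cv2) and the standard library are available. Lean on these libraries where they do the work, as an engineer would, in place of code of your own. Each camera call takes 0.05 s, during which the arm holds its last target. There are 200 camera calls.

## Task

Load the jar roller: tip the screw-capped jar that stands on its loading step over onto its side, without picking it up, so that it lies lengthwise and with its whole length on the two rollers, with its cap towards the drive housing. Then slide the flat cover fully home over the jar. Do not disturb the two vials, the wash bottle, or the rolls beside the machine.

Things in the scene. Friction and masses are not known exactly. Their poses are not given: they have to be found in the camera images.
- jar_roller: The jar roller, a white machine 300 x 92 mm fixed to the desk. Origin: on the desk plane, mid-width, below the near ends of the rollers; x runs along the rollers away from the loading step, y to the left, z up. In order along x: loading step, two rollers between side walls, drive housing (x = 94 to 210 mm, top z = 109 mm, the cover parked on it).
- step_edge (a point): Mid-point of the roller-side edge of the loading step, at machine x = -1 mm, on its top (z = 45 mm). The grey step is 86 mm wide, flat, from x = -90 to -1 mm, open on three sides. The roller ends rise 6 mm above it and stop the foot of a jar slid against them (jar centre then at x = -28 mm); pushed high from behind, the jar tips over that foot.
- bed_centre (a point): Axis of a jar lying on the rollers: machine x = 47 mm, y = 0, z = 73 mm. The two fixed, black, rubber-coated rollers run from x = 0 to 94 mm, 24 mm thick, axes at y = +-21 mm and z = 39 mm. Side walls stand along them from x = 0 to 94 mm, inner faces at y = +-34 mm, tops (rails) at z = 112 mm.
- jar: White plastic jar with a wider screw cap, closed, rigid, 56 mm diameter (cap 59 mm), 70 mm tall, 100 to 200 g, standing on the loading step up to about 12 mm off the mid-line and with its centre 36 to 52 mm before the roller ends. Origin: centre of its underside; its z axis points to the cap. Tipped over, its foot may slip back some 15 mm onto the step; it can then be pushed along the rollers.
- jar_centre (a point): Mid-point of the jar, 35 mm up its axis, about its centre of mass: it balances on the edge of its foot at about 40 degrees of tilt and falls over by itself beyond that. As it falls the upper edge of its foot rises to z = 102 mm; fingers left lower, or pressing on it there, hold it half tipped until they are lifted away.
- jar_cap_top (a point): Centre of the top of the jar's cap, 70 mm up its axis.
- cover (a joint): Slide of the flat cover along the machine's x, m: 0 = fully home over the rollers (covers x = -6 to 94 mm), 0.115 = fully back over the drive housing; starts between 0.095 and 0.115. Dry friction 1.5 N; it stays where it is left and has a stop at 0.
- cover_grip (a point): Centre of the top of the cover's grip rib: a black upright rib across the middle of the cover, 60 mm long across (machine y), 10 mm thick (machine x), 22 mm tall, its top at z = 141 mm. Plate 100 x 88 x 6 mm, top at z = 119 mm. At joint value q the rib is at machine x = 44 mm + q.
- vial_a: Bystander: capped sample vial, 24 mm diameter, 55 mm tall, standing on the desk left of the machine. Origin: centre of its underside.
- vial_b: Bystander: the same size of vial, standing right of the machine. Origin: centre of its underside.
- bottle: Bystander: white wash bottle, 60 mm diameter, 189 mm tall, standing on the desk at the far left. Origin: under it.
- tape: Bystander: roll of black tape, 70 mm diameter, 19 mm tall, flat on the desk at the left. Origin: centre of its underside.
- labels: Bystander: roll of labels, 59 mm diameter, 25 mm tall, on the desk at the right. Origin: centre of its underside.
Mind the look-alikes: they are no part of the job. Leave any brown or purple look-alike of the jar alone.

How it is judged:
By the outcome, as a careful person would: the job done as asked, in the order asked, and still so for the second after the job is handed in, with the robot touching nothing.
It also fails if it takes over 61 s, if anything falls off the work surface, if the arm or the gripper's body presses on something with over 40 N, if the wrist force passes 120 N, or if a joint passes its speed limit or range.

## Working session

There is one attempt and no reset: what is moved stays moved. The work goes in short steps, each a Python script; the robot and the scene stay as the last script left them, time stands still between calls to the robot, and variables do not carry over. Pictures are saved under pics/ and viewed, at most 10 in all, crops included, and the job is handed in when it is done.

```bash
mkdir -p pics; ls; cat > h.py <<'E'
from cell import bot
import numpy as np, cv2
def snap(n,f):
    im=bot.camera(n); cv2.imwrite('pics/'+f,im[:,:,::-1].copy()); return im
E
python3 - <<'E'
from h import *
for n in ('scene','side'):
    c=bot.calibration(n); print(n,np.round(c['mtx'],1).tolist(),np.round(c['extrinsics'],3).tolist())
    snap(n,n+'0.png')
    for t in ('jar','jar_roller','cover','cover_grip','vial_a','bottle','tape','labels'):
        print(n,t,[(np.round(d['bbox']).tolist(),round(d['confidence'],2)) for d in bot.search_frame(n,t)])
print(bot.read_clock())
a=cv2.imread('pics/scene0.png');b=cv2.imread('pics/side0.png')
cv2.imwrite('pics/both.png',cv2.resize(np.vstack([a,b]),None,fx=.75,fy=.75))
E
```

```text
pics
scene [[418.5, 0.0, 321.1], [0.0, 418.5, 203.0], [0.0, 0.0, 1.0]] [[-0.434, -0.901, -0.007, 0.272], [-0.388, 0.194, -0.901, 0.285], [0.813, -0.388, -0.434, 0.793], [0.0, 0.0, 0.0, 1.0]]
scene jar [([364.0, 226.0, 22.0, 37.0], 0.69), ([377.0, 209.0, 17.0, 15.0], 0.66), ([350.0, 189.0, 20.0, 32.0], 0.56)]
scene jar_roller [([291.0, 166.0, 90.0, 76.0], 0.86)]
scene cover [([295.0, 165.0, 40.0, 22.0], 0.63)]
scene cover_grip [([296.0, 167.0, 38.0, 18.0], 0.57), ([291.0, 164.0, 86.0, 74.0], 0.31)]
scene vial_a [([300.0, 212.0, 9.0, 16.0], 0.65)]
scene bottle [([180.0, 184.0, 20.0, 65.0], 0.59)]
scene tape [([208.0, 261.0, 30.0, 25.0], 0.71)]
scene labels []
side [[469.1, 0.0, 315.0], [0.0, 469.1, 194.1], [0.0, 0.0, 1.0]] [[0.951, -0.307, -0.023, -0.474], [-0.131, -0.335, -0.933, 0.191], [0.279, 0.891, -0.359, 1.353], [0.0, 0.0, 0.0, 1.0]]
side jar [([315.0, 204.0, 17.0, 28.0], 0.72), ([334.0, 229.0, 23.0, 37.0], 0.69), ([274.0, 225.0, 11.0, 22.0], 0.41)]
side jar_roller [([305.0, 187.0, 94.0, 60.0], 0.62)]
side cover [([352.0, 182.0, 41.0, 21.0], 0.58)]
side cover_grip [([354.0, 186.0, 38.0, 15.0], 0.76)]
side vial_a [([318.0, 205.0, 18.0, 27.0], 0.26), ([407.0, 266.0, 21.0, 20.0], 0.22)]
side bottle [([315.0, 147.0, 15.0, 44.0], 0.78)]
side tape [([269.0, 193.0, 16.0, 6.0], 0.56)]
side labels [([407.0, 267.0, 20.0, 19.0], 0.59), ([362.0, 228.0, 8.0, 18.0], 0.46)]
0.9
```

```bash
python3 - <<'E'
import cv2,numpy as np
a=cv2.imread('pics/scene0.png')[140:300,160:460];b=cv2.imread('pics/side0.png')[130:300,220:460]
a=cv2.resize(a,(560,299),interpolation=3);b=cv2.resize(b,(423,300),interpolation=3)
b=cv2.copyMakeBorder(b,0,0,0,137,0)
cv2.imwrite('pics/c1.png',np.vstack([a,b]))
E
```

```text
(no output)
```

View pics/both.png

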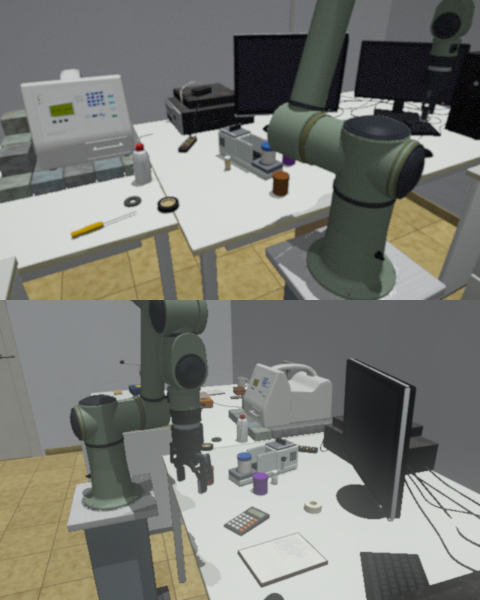

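View pics/c1.png

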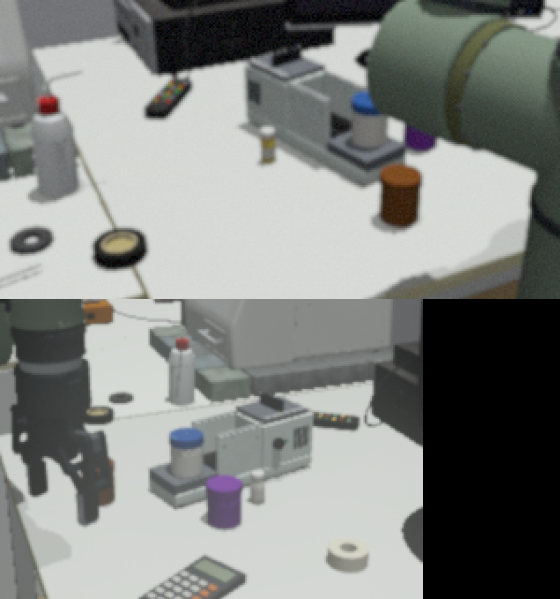

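The jar with the blue cap on the grey step is at scene (360,205) and side (323,218). The look-alikes are brown at scene (375,245) and purple at scene (385,215) / side (346,247), neither of them on the machine. I choose the white, blue-capped one on the step. Next I get a rough triangulation and then close wrist views.

```bash
cat >> h.py <<'E'
from scipy.spatial.transform import Rotation as R
def ray_fixed(n,uv):
    c=bot.calibration(n); E=np.array(c['extrinsics']); K=np.array(c['mtx'])
    d=E[:3,:3].T@np.linalg.solve(K,[*uv,1]); return -E[:3,:3].T@E[:3,3], d/np.linalg.norm(d)
def T_tool():
    q=bot.read_tool_rot(); T=np.eye(4); T[:3,:3]=R.from_quat(q,scalar_first=True).as_matrix(); T[:3,3]=bot.read_position(); return T
def ray_wrist(T,uv):
    c=bot.calibration('wrist'); K=np.array(c['mtx']); X=T@np.array(c['hand_eye'])
    m=np.array([(uv[0]-K[0,2])/K[0,0],(uv[1]-K[1,2])/K[1,1]]); r=np.linalg.norm(m)
    d=np.array([*(m/r*np.sin(r)),np.cos(r)]) if r>0 else np.array([0,0,1.])
    return X[:3,3],X[:3,:3]@d
def tri(rays):
    A=sum(np.eye(3)-np.outer(d,d) for o,d in rays); b=sum((np.eye(3)-np.outer(d,d))@o for o,d in rays)
    p=np.linalg.solve(A,b); e=[np.linalg.norm((np.eye(3)-np.outer(d,d))@(p-o)) for o,d in rays]; return p,max(e)
def onz(ray,z): o,d=ray; return o+d*(z-o[2])/d[2]
E
python3 - <<'E'
from h import *
P=lambda a,b:print(*[np.round(x,3) for x in tri([ray_fixed('scene',a),ray_fixed('side',b)])])
P((360,205),(323.5,218)); P((315,172),(373,191)) # jar, cover
print(onz(ray_fixed('scene',(304.5,227)),0), onz(ray_fixed('side',(366,245)),0)) # vials
print(onz(ray_fixed('side',(346,263)),0), onz(ray_fixed('scene',(374,258)),0)) # purple, brown
c=bot.calibration('wrist');print(np.round(c['mtx'],1).tolist(),np.round(c['hand_eye'],3).tolist(),T_tool().round(3).tolist())
E
```

```text
[ 0.505 -0.065  0.079] 0.001
[ 0.692 -0.011  0.123] 0.001
[0.58807032 0.07347349 0.        ] [ 0.6174826  -0.12914604  0.        ]
[ 0.52135032 -0.20992358  0.        ] [ 0.35475517 -0.0217901   0.        ]
[[309.7, 0.0, 325.0], [0.0, 309.7, 200.2], [0.0, 0.0, 1.0]] [[0.001, -0.957, -0.29, 0.074], [1.0, 0.001, -0.0, -0.001], [0.0, -0.29, 0.957, -0.142], [0.0, 0.0, 0.0, 1.0]] [[0.914, 0.405, 0.0, 0.223], [0.405, -0.914, -0.0, -0.503], [0.0, 0.0, -1.0, 0.231], [0.0, 0.0, 0.0, 1.0]]
```

```bash
cat >> h.py <<'E'
def Q(yaw): return (R.from_euler('z',yaw)*R.from_euler('x',np.pi)).as_quat(scalar_first=True)
E
python3 - <<'E'
from h import *
np.set_printoptions(suppress=True)
q=Q(np.radians(16)); Ts=[]
for i,p in enumerate([[0.56,-0.08,0.30],[0.60,-0.0,0.33]]):
    bot.move_pose(p,q); T=T_tool(); Ts.append(T); snap('wrist',f'w{i}.png')
    for t in ('jar','cover','cover_grip','jar_roller','vial_a'): print(i,t,[(np.round(d['bbox']).tolist(),round(d['confidence'],2)) for d in bot.search_frame('wrist',t)])
np.save('Ts.npy',Ts); print(bot.read_clock())
a=[cv2.imread(f'pics/w{i}.png') for i in (0,1)]
cv2.imwrite('pics/w01.png',cv2.resize(np.vstack(a),None,fx=.75,fy=.75))
E
```

```text
0 jar [([362.0, 174.0, 48.0, 54.0], 0.85), ([238.0, 250.0, 39.0, 58.0], 0.64), ([272.0, 178.0, 51.0, 56.0], 0.61)]
0 cover [([246.0, 1.0, 90.0, 82.0], 0.93)]
0 cover_grip [([249.0, 0.0, 89.0, 83.0], 0.76), ([361.0, 124.0, 20.0, 19.0], 0.38)]
0 jar_roller [([246.0, 0.0, 97.0, 229.0], 0.88)]
0 vial_a [([209.0, 100.0, 27.0, 19.0], 0.98), ([358.0, 122.0, 23.0, 23.0], 0.74), ([270.0, 178.0, 56.0, 57.0], 0.19)]
1 jar [([398.0, 206.0, 47.0, 50.0], 0.92), ([330.0, 213.0, 44.0, 54.0], 0.6)]
1 cover [([310.0, 50.0, 85.0, 89.0], 0.55)]
1 cover_grip [([311.0, 51.0, 83.0, 93.0], 0.74)]
1 jar_roller [([311.0, 43.0, 82.0, 213.0], 0.59)]
1 vial_a [([262.0, 138.0, 23.0, 22.0], 0.78), ([398.0, 166.0, 20.0, 17.0], 0.62), ([332.0, 213.0, 44.0, 56.0], 0.6)]
3.9333
```

View pics/w01.png

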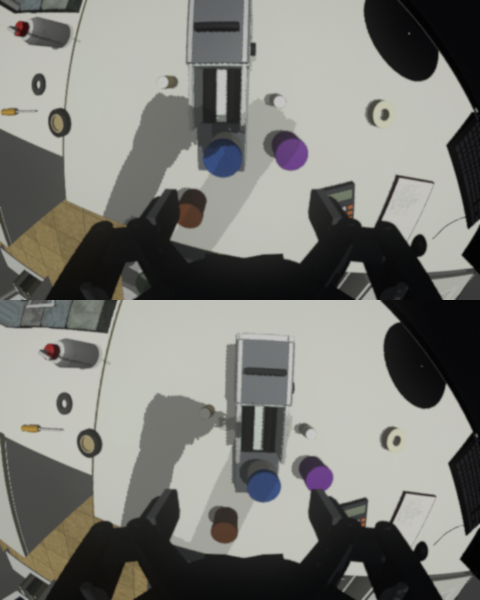

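The wrist views show the blue cap at about (297,210) in view 0 and (352,250) in view 1. The rib is at (290,36) / (354,95), the purple jar at (388,201) and the brown one at (254,279). I'll check this in a close crop with segmentation.

```bash
python3 - <<'E'
from h import *
np.set_printoptions(suppress=True)
Ts=np.load('Ts.npy'); out=[]
for i,(x0,y0) in enumerate([(220,0),(290,30)]):
    im=cv2.imread(f'pics/w{i}.png'); h=cv2.cvtColor(im,cv2.COLOR_BGR2HSV)
    m=cv2.inRange(h,(100,110,50),(122,255,255)); n,l,s,c=cv2.connectedComponentsWithStats(m)
    k=[j for j in range(1,n) if s[j,4]>150]
    for j in k: 
        cs,_=cv2.findContours((l==j).astype(np.uint8),0,2); print(i,'blue',s[j],c[j].round(1),cv2.minEnclosingCircle(cs[0]))
    g=im.max(2); m=(g<60).astype(np.uint8); n,l,s,c=cv2.connectedComponentsWithStats(m)
    for j in range(1,n):
        if s[j,4]>40 and x0<c[j][0]<x0+130 and y0<c[j][1]<y0+235: print(i,'dark',s[j],c[j].round(1), cv2.minAreaRect(np.argwhere(l==j)[:,::-1].astype(np.float32)))
    out.append(cv2.resize(im[y0:y0+240,x0:x0+160],None,fx=2.45,fy=2.45,interpolation=2))
cv2.imwrite('pics/cc.png',np.hstack(out))
E
```

```text
0 blue [ 272  193   50   42 1680] [297.1 213. ] ((296.5, 211.5), 24.990097045898438)
0 dark [259  29  60  14 755] [288.8  35.2] ((288.5, 35.5), (13.0, 59.0), 90.0)
0 dark [335  58   5  15  60] [336.8  65. ] ((337.0, 65.0), (14.0, 4.0), 90.0)
0 dark [ 267   91   54   93 3005] [294.8 135.7] ((293.4789123535156, 136.89361572265625), (52.160675048828125, 92.51968383789062), 0.8680514693260193)
0 dark [275 185  38  12 268] [293.1 189.9] ((292.89471435546875, 189.7168426513672), (10.22988510131836, 37.32525634765625), 80.90972137451172)
1 blue [ 331  229   42   39 1324] [351.5 248.2] ((351.3692626953125, 248.14016723632812), 21.19550895690918)
1 dark [327  91  55  10 420] [353.6  95.5] ((353.94140625, 95.67207336425781), (54.182315826416016, 8.13983154296875), 2.8624050617218018)
1 dark [ 322  142   48   62 1920] [345.5 172.5] ((345.06414794921875, 172.52455139160156), (46.73845291137695, 60.29086685180664), 2.4895527362823486)
1 dark [400 210  26  28 345] [409.8 220.7] ((409.50006103515625, 221.00003051757812), (16.263456344604492, 28.991378784179688), 45.0)
1 dark [320 213  38  31 333] [330.  227.4] ((335.4846496582031, 225.2230987548828), (24.434839248657227, 35.597965240478516), 60.2551155090332)
```

View pics/cc.png

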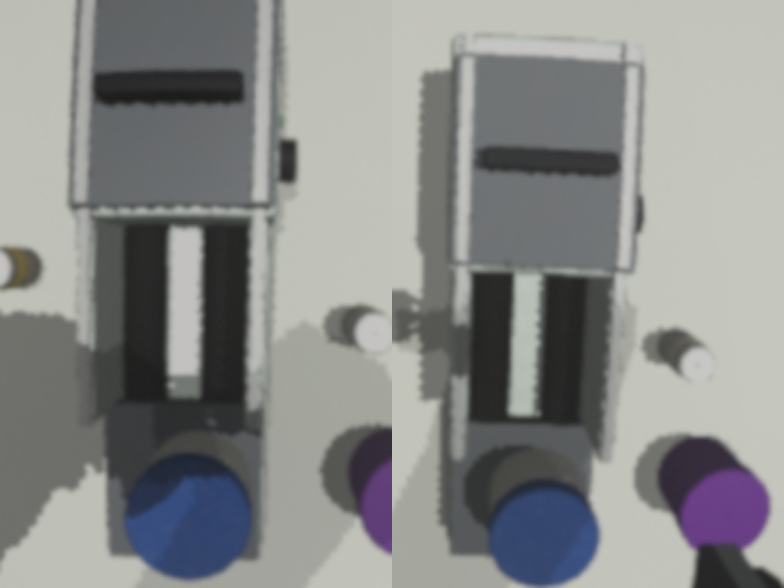

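The close crop confirms the white jar with the blue cap on the step. Now I triangulate the cap and rib and fit the machine pose from its corners.

```bash
python3 - <<'E'
from h import *
from scipy.optimize import least_squares
np.set_printoptions(suppress=True,precision=4)
Ts=np.load('Ts.npy')
px=lambda i,u,v:(u/2.45+220,v/2.45) if i==0 else ((u-392)/2.45+290,v/2.45+30)
ray=lambda i,u,v:ray_wrist(Ts[i],px(i,u,v))
cap=tri([ray(0,188,516),ray(1,543,535)]); rib=tri([ray(0,169.5,86),ray(1,549.5,160)])
h1=tri([ray(0,70,207),ray(1,449,268)]);h2=tri([ray(0,274,207),ray(1,633,271)]);ro=tri([ray(0,185.5,401),ray(1,528,422)])
for n,a in zip(('cap','rib','hL','hR','roll'),(cap,rib,h1,h2,ro)): print(n,*a)
obs=[(94,46,109,0,70,207),(94,-46,109,0,274,207),(94,46,109,1,449,268),(94,-46,109,1,633,271),
(-90,43,45,0,108,555),(-90,-43,45,0,259,558),(-90,43,45,1,451,553),(210,46,109,1,456,37),(210,-46,109,1,643,42),
(0,0,46,0,185.5,401),(0,0,46,1,528,422)]
W=np.array([onz(ray(*o[3:]),o[2]/1e3)[:2] for o in obs]); M=np.array([o[:2] for o in obs])/1e3
f=lambda p:(W-(M@np.array([[np.cos(p[2]),np.sin(p[2])],[-np.sin(p[2]),np.cos(p[2])]])+p[:2]))
s=least_squares(lambda p:f(p).ravel(),[.54,-.05,.28],loss='soft_l1',f_scale=.003); p=s.x
print('pose',p,np.degrees(p[2])); print((f(p)*1e3).round(1).tolist())
inv=lambda w:np.array([[np.cos(p[2]),np.sin(p[2])],[-np.sin(p[2]),np.cos(p[2])]])@(np.array(w[:2])-p[:2])
print('cap m',inv(cap[0]),inv(onz(ray(0,188,516),.115)),inv(onz(ray(1,543,535),.115)))
print('rib m',inv(rib[0]),inv(onz(ray(0,169.5,86),.141)),inv(onz(ray(1,549.5,160),.141)))
np.save('mp.npy',p)
E
```

```text
cap [ 0.513  -0.0601  0.1099] 0.0002719788060140799
rib [ 0.6951 -0.0045  0.1286] 0.00012286310676345178
hL [0.6351 0.0247 0.1193] 0.0008573348767125423
hR [ 0.6578 -0.0595  0.1133] 8.895229939358598e-05
roll [ 0.5532 -0.0429  0.0489] 9.514317103550137e-05
pose [ 0.5534 -0.0416  0.2551] 14.618006356980093
[[3.2, 0.3], [2.2, 2.8], [0.5, -1.5], [1.5, 1.9], [-0.9, 0.9], [-0.2, 0.9], [0.7, -0.2], [-3.4, -3.1], [-1.6, 0.7], [-0.9, -1.2], [-1.0, -1.8]]
cap m [-0.0438 -0.0077] [-0.0418 -0.0083] [-0.0416 -0.007 ]
rib m [0.1465 0.0002] [ 0.1434 -0.0012] [0.146  0.0012]
```

```bash
cat >> h.py <<'E'
mp=np.load('mp.npy'); q=Q(mp[2])
def W(x,y,z):
    c,s=np.cos(mp[2]),np.sin(mp[2]); x/=1e3;y/=1e3; return [mp[0]+c*x-s*y,mp[1]+s*x+c*y,z/1e3]
def M():
    w=bot.read_position(); d=np.array(w[:2])-mp[:2]; c,s=np.cos(mp[2]),np.sin(mp[2])
    return np.round(np.array([c*d[0]+s*d[1],-s*d[0]+c*d[1],w[2]])*1e3,1)
E
python3 - <<'E'
from h import *
bot.move_pose(W(-42,-7.5,200),q)
print(bot.move_linear(W(-42,-7.5,63),.12,until_force=6),M())
bot.set_gripper(0.8); 
print(bot.move_linear(W(-42,0,63),.04,until_force=12),M())
bot.set_gripper(0.72); print(bot.read_gripper_width(),bot.read_finger_force())
bot.set_gripper(0.85); bot.move_linear(W(-42,0,200),.15)
print(bot.read_clock())
bot.set_gripper(0.3); bot.move_linear(W(-108,0,150),.15)
T=T_tool(); np.save('T2.npy',T); snap('wrist','w2.png'); print(bot.search_frame('wrist','jar'), bot.read_clock())
E
```

```text
False [-41.3  -7.8  63.7]
False [-42.1   0.5  63. ]
0.7232459061521748 0.14451591297984123
8.1667
[{'bbox': [216.9, 229.7, 68.9, 64.4], 'confidence': 0.86}, {'bbox': [421.1, 100.4, 84.9, 73.1], 'confidence': 0.82}, {'bbox': [277.3, 80.2, 98.6, 96.7], 'confidence': 0.62}] 9.475
```

View pics/w2.png

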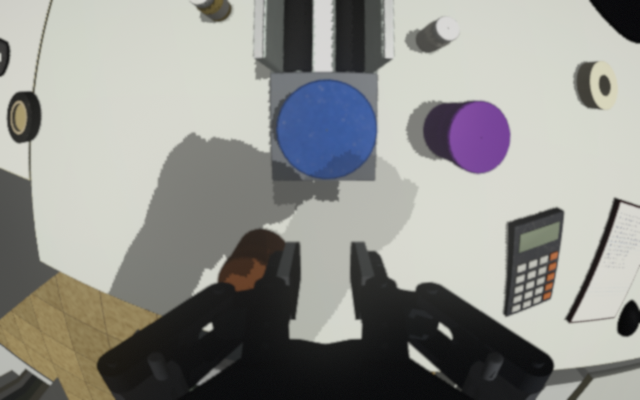

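The cap is at (327,129), centred on the machine mid-line (about x=324), and the jar is still standing. The brown look-alike at (250,262) is clear of the path. Now I slide it to the rollers and tip it.

```bash
python3 - <<'E'
from h import *
r=onz(ray_wrist(np.load('T2.npy'),(327,129)),.115); d=r[:2]-mp[:2]; c,s=np.cos(mp[2]),np.sin(mp[2]); print('cap m',c*d[0]+s*d[1],-s*d[0]+c*d[1])
print(bot.move_linear(W(-105,0,63),.12,until_force=8),M())
print('slide',bot.move_linear(W(-58,0,63),.04,until_force=6),M(),bot.read_ft_force())
bot.move_linear(W(M()[0]-12,0,63),.08); bot.set_gripper(0.0); bot.move_linear(W(M()[0],0,106),.1)
print(bot.read_clock())
print('tip',bot.move_linear(W(-38,0,106),.05,until_force=20),M(),bot.read_ft_force())
bot.wait(.3)
snap('side','s3.png'); snap('scene','c3.png'); print(bot.read_clock())
a=cv2.resize(cv2.imread('pics/s3.png')[150:290,240:440],(600,420));b=cv2.resize(cv2.imread('pics/c3.png')[140:280,260:420],(200,175))
a[:175,400:]=b; cv2.imwrite('pics/s3c.png',a)
E
```

```text
cap m -0.044370208979539846 -0.0010400408957835523
False [-104.5   -0.2   63.5]
slide True [-61.3   0.4  62.4] [-0.59557278 -0.17697361  0.64211453]
12.65
tip False [-38.2   0.2 105.8] [-0.5833124   0.3644015  -0.71950124]
13.9
```

View pics/s3c.png

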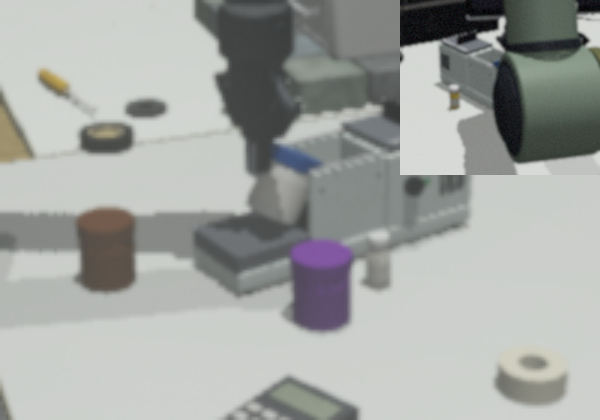

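The side view shows the jar tilted about 30° against the roller ends, cap at (297,157), with the fingers behind it. I continue.

```bash
python3 - <<'E'
from h import *
print('tip',bot.move_linear(W(-14,0,107),.05,until_force=20),M(),bot.read_ft_force())
bot.wait(.4); bot.move_linear(W(-20,0,150),.12); bot.move_linear(W(-90,0,150),.15); bot.wait(.3)
T=T_tool(); np.save('T4.npy',T); snap('wrist','w4.png'); print(bot.search_frame('wrist','jar'), bot.read_clock())
E
```

```text
tip False [-11.1  -0.8 109. ] [-0.81873116  0.59404574 10.24925183]
[{'bbox': [284.4, 0.0, 83.2, 91.5], 'confidence': 0.82}, {'bbox': [422.3, 120.5, 86.5, 76.0], 'confidence': 0.72}, {'bbox': [221.7, 243.9, 68.2, 52.6], 'confidence': 0.62}] 16.4583
```

View pics/w4.png

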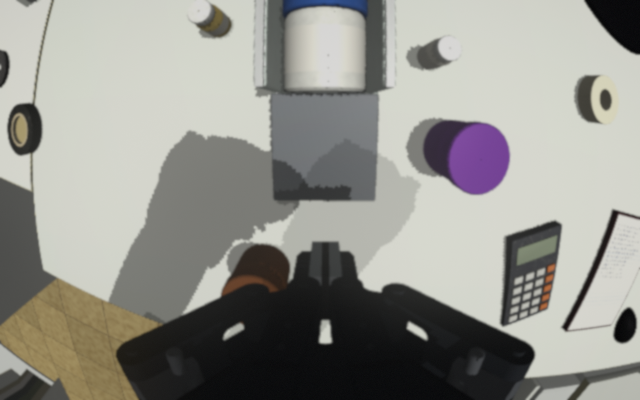

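The jar lies on the rollers with its cap toward the housing, foot edge at row 90 right by the roller ends. I push it about 10 mm further so its whole length is well on.

```bash
python3 - <<'E'
from h import *
r=onz(ray_wrist(np.load('T4.npy'),(325,91)),.073); d=r[:2]-mp[:2]; c,s=np.cos(mp[2]),np.sin(mp[2]); print('foot m',c*d[0]+s*d[1],-s*d[0]+c*d[1])
bot.move_linear(W(-55,0,84),.15)
print('push',bot.move_linear(W(0,0,84),.04,until_force=15),M(),bot.read_ft_force())
bot.move_linear(W(-40,0,84),.15); bot.move_linear(W(-60,0,170),.2)
T=T_tool(); np.save('T5.npy',T); snap('wrist','w5.png'); 
bot.move_linear(W(185,0,190),.2); print(bot.read_clock())
snap('wrist','w6.png')
cv2.imwrite('pics/w56.png',np.vstack([cv2.imread('pics/w5.png')[:200,180:480],cv2.resize(cv2.imread('pics/w6.png'),(300,188))]))
E
```

```text
foot m -0.0028047334827178325 0.0007022073137393903
push False [-0.  0. 84.] [-1.45096349 -0.259813   -0.32350215]
21.0667
```

View pics/w56.png

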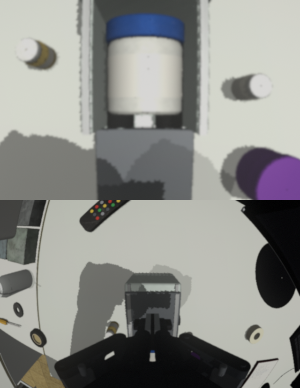

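The jar lies with its whole length on the rollers, with a gap between its foot and the step. Now the cover.

```bash
python3 - <<'E'
from h import *
print(bot.move_linear(W(185,0,126),.12,until_force=8),M())
print('close',bot.move_linear(W(48,0,126),.07,until_force=12),M(),bot.read_ft_force(),bot.read_clock())
bot.move_linear(W(M()[0]+20,0,126),.1); bot.move_linear(W(80,0,230),.2); bot.move_linear(W(-60,0,260),.2)
bot.wait(.2);snap('wrist','w7.png');np.save('T7.npy',T_tool()); print(bot.read_clock())
snap('side','s7.png')
cv2.imwrite('pics/w7c.png',np.vstack([cv2.resize(cv2.imread('pics/w7.png')[:220,160:500],(510,330)),cv2.resize(cv2.imread('pics/s7.png')[150:290,240:440],(510,268))]))
E
```

```text
False [185.3  -0.2 126.7]
close True [ 58.5   0.2 126.4] [1.6036151  0.36229226 0.98563848] 23.4417
25.575
```

View pics/w7c.png

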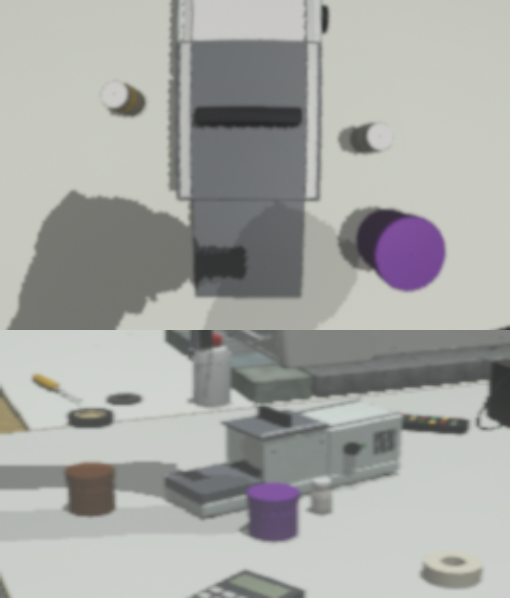

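The cover lies over the bed with its rear edge at the housing front and everything else undisturbed. I press once more, slowly, to confirm it is on its stop.

```bash
python3 - <<'E'
from h import *
bot.move_linear(W(85,0,230),.25); bot.move_linear(W(85,0,126),.15)
print('close',bot.move_linear(W(48,0,126),.03,until_force=18),M(),bot.read_ft_force())
bot.move_linear(W(M()[0]+20,0,126),.1); bot.move_linear(W(80,0,230),.2); print(bot.read_clock())
bot.close_job()
E
```

```text
close True [ 58.6   0.  126.3] [1.55620413 0.09015451 0.65864904]
29.175
the job is handed in; nothing more can be done
```

Job handed in at about 29 s: the jar lies fully on the rollers with its cap towards the drive housing, the cover is pushed home against its stop, and the wrist and side pictures showed nothing else disturbed.

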